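Release the balance lid and seat the check weight

TASK

Press the orange release key on the front deck of the balance gently until the catch lets go, without driving it hard against its stop, and let the sprung lid swing fully open by itself without touching it. Then stand the larger of the two check weights upright in the round seat inside the weighing chamber, set down gently, and leave the lid open. Do not disturb the other things on the bench.

Things in the scene. Friction and masses are not known exactly. Their poses are not given: they have to be found in the camera images.
- balance: White bench balance, fixed, 256 (x) x 170 (y) x 78 mm high without lid. Origin: centre of underside, front at -x, z up. In front a deck 78 mm high with the orange key; behind it the weighing chamber, open on top under the lid: inside x -30 to 99, y -71 to 71 mm, rim 78 mm high, steel pan top 31 mm high. Delicate: more than 16 N on any part of it is damage (14 N from the weight).
- lid: Lid, white frame with clear window, 145 x 164 x 8 mm. Origin on its hinge line at the back (balance x 105 mm, 78 mm high). Shut: flat, z up, reaching 145 mm to balance -x, held by a catch that the key works. Once let go, a spring swings it open about balance y, front edge up and back, to a stop at 1.9 rad tilt, in about 2.5 s; it then stays open. The robot and the weight must not touch it.
- key_foot (a point): Point on the deck below the axis of the orange key, a cap 32 mm across, 52 mm in front of the lid, pressed down. Axes as the balance. NOT measured: the cap's top is 11 to 31 mm above this point, different each time. Spring 1.5 N plus 500 N/m. The catch lets go at 2.5 to 6 mm of travel (3 to 6 N); the lid rises at once. Hard stop at 7 mm (about 5 to 6 N), then no give.
- seat (a point): Centre of the flat floor of the round seat in the pan, 25 mm above the worktop; the seat is a recess 27 mm across and 6 mm deep with a slight chamfer.
- weight_large: The larger check weight, grey steel-coloured, 23 mm across, 48 mm tall, about 0.1 kg, standing loose on the worktop beside the balance, right of it. Origin: centre of the underside, z up. Its head from 36 to 48 mm height is a round knob about 16 mm across, to grip from above.
- weight_small: The smaller check weight, 19 mm across, 40 mm tall, same shape, 0.05 kg; it may have changed places with the large one. Leave alone. Origin: centre of the underside.
- strip_box: Small pale carton 51 x 90 x 45 mm, to be left alone. Origin: centre of the underside.
- beaker: Glass beaker 72 mm across, 95 mm tall, to be left alone. Origin: centre of the underside.
- petri_dishes: Stack of white dishes 92 mm across, 40 mm tall, to be left alone. Origin: centre of the underside.
- tape_ring: Roll of tape 86 mm across, 20 mm high, lying flat, to be left alone. Origin: centre of the underside.
Mind the look-alikes: they are no part of the job. Leave any blue or pink look-alike of the weight_large alone.

How it is judged:
On the way, in this order (a step that is already met when the one before it is completed fails the run):
1. the lid has swung open (past 86 degrees) while the large weight is still outside the seat (angle between lid's own z axis and vertical above 1.5 rad and horizontal distance between weight_large and seat above 0.05 m), for 0.2 s.
2. the large weight stands in the seat (horizontal distance between weight_large and seat below 0.005 m and z of weight_large in the frame of seat below 0.003 m and angle between weight_large's own z axis and vertical below 0.12 rad), for 0.2 s.
At the end, for the whole second after the job is handed in: The large weight stands at rest, upright (within 0.12 rad), on the floor of the seat (within 5 mm of its centre, base within 3 mm of the seat floor), and the lid is open (past 1.5 rad) (all of step 2 and angle between lid's own z axis and vertical above 1.5 rad and linear speed of weight_large below 0.02 m/s); the robot touches nothing.
It fails at once if the robot presses on the balance (key, deck, chamber) with more than 16 N (contact force between any of the arm, the fingers and balance above 16 N).
It fails at once if the robot or the large weight touches the lid (more than 1.5 N) (contact force between any of the arm, the fingers, weight_large and lid above 1.5 N).
It fails at once if the large weight is pushed against the balance with more than 14 N (contact force between weight_large and balance above 14 N).
It fails at once if another thing on the bench (small weight, carton, beaker, dishes, tape roll) is moved more than 20 mm (distance of any of weight_small, strip_box, beaker, petri_dishes, tape_ring from where it was at the start of the episode above 0.02 m).
It also fails if it takes over 56 s, if anything falls off the work surface, if the arm or the gripper's body presses on something with over 40 N, if the wrist force passes 120 N, or if a joint passes its speed limit or range.

ROBOT

A 7-joint arm with a two-finger parallel gripper is mounted at the origin on a cart in front of the work surface, level with it; the furniture and walls round the work are solid. World frame = base frame: x ahead of the robot, y to its left, z up, the work surface at z = 0. Lengths are in m, angles in rad, forces in N, time in s.
With the tool pointing down it reaches from about 0.425 to 0.925 m from the base axis. Payload 6.8 kg.
Tool frame: the origin (TCP) lies on the centre line of the jaws, within the pads' length; the fingertips stand 11 mm ahead of it and the grasp point (between the pads) lies 8 mm behind it; x points along the fingers, y is the direction in which the jaws open and shut, and the axes are right-handed (so a half turn about x gives the same grasp; the last joint's range is limited). The gripper opens to 88 mm and grips with 3 to 60 N. Pads are 20 mm wide; open, the fingers measure 115 mm over their backs; the gripper's body (75 mm by 178 mm) begins 61 mm behind the grasp point.
Start: joints at [-0.108, 0.477, 0.022, 1.555, -0.011, 1.109, -0.083], TCP at [0.675, 0, 0.234] pointing down, gripper open.
Joint ranges: [-2.96, 2.96], [-0.34, 2.1], [-1.41, 1.46], [0.24, 2.44], [-1.37, 4.51], [0.17, 1.92], [-2.96, 2.96]. Speed limits (rad/s): [2.39, 2.39, 3.14, 3.14, 3.14, 3.14, 3.14].

INTERFACE

Orientations are given as [roll, pitch, yaw] about the fixed x, y, z axes, in that order (R = Rz(yaw) Ry(pitch) Rx(roll)).
In Python, from bench import sense, get_image, ticket gives the robot as it stands. The module is installed in compiled form; this text tells all that it offers.
- The arm moves only by the shell command python3 -m pendant 'ROWS' [FORCE]. ROWS is JSON, a list that holds one entry, the list of rows, each a list of 5 numbers: the shift along the tool's x, y, z in m, then the turn about the tool's x in degrees, then the gripper's target within -1 to 1 (shut at 1, half-way at 0, fully open at -1). A call has 1 to 20 rows; each row is the pose to reach, as a shift and turn from the pose commanded when the call began, along the tool's axes at that moment; what a row does not reach only later rows make up. A row lasts 1/10 s, in which the tool goes at most 50 mm and 8.59 degrees, less where a joint would pass 70% of its speed; a pose out of reach is approached as far as the arm can. A call with a gripper value outside its range is refused whole. The fingers move at their own pace and stop on an object; FORCE is the grip in N (left out, the last holds). Time passes only in rows, so rows that repeat a pose let the fingers close. It gives the time, the measured TCP pose, the force and the opening at its end, in the units of the state.
- sense(): the state, without advancing time (a new reading comes with each control period).
- get_image(name): name is "scene" or "side" or "wrist"; returns a dict with "frame" (400x640x3 uint8, red, green, blue), "depth" (400x640 float32, m along the optical axis (not along the pixel's ray), 0 where there is no reading), "camera_matrix" (3x3 intrinsics, pixels), "dist" ([k1, k2, p1, p2, k3] as OpenCV has them; the pictures are not rectified), "extrinsics" (4x4, takes a point from world to camera coordinates); the wrist camera has in their place "tool_from_camera" (4x4, takes a point from camera to tool coordinates, whose origin is the TCP and whose axes are the tool frame's). Camera axes: x right, y down, z forward; pixel columns grow to the right and rows downward; lengths in m; the calibration is good to about 2 mm. A picture is of the moment at which its call begins: read the wrist's pose just before it.
- ticket.hand_in(): hands the job in, once; it reports no verdict.
The state is a dict: "time_s": time; "joints": joint angles; "qd": joint speeds; "joint_torque": joint torques, N m; "eef_pos": TCP position; "orientation": TCP orientation; "contact_force": force on the tool from outside, world axes, zero at the start; "moment": the same for the moment, N m; "width": opening from 0.0 (shut) to 1.0 (fully open).
Only numpy, scipy, OpenCV 4.12 (cv2) and the standard library are available. Lean on these libraries where they do the work, as an engineer would, in place of code of your own. Each camera call takes 0.05 s, during which the arm holds its last target. There are 200 camera calls.

## Working session

There is one attempt and no reset: what is moved stays moved. The work goes in short steps, Python scripts to look and compute and a shell command to move; the robot and the scene stay as the last step left them, time stands still between calls to the robot, and variables do not carry over. Pictures are saved under pics/ and viewed, about 8 in all and at most 12, crops included, and the job is handed in when it is done.

```bash
mkdir -p pics; cat > h.py <<'E'
import numpy as np, cv2
from bench import sense, get_image
from scipy.spatial.transform import Rotation as R
def grab(n):
    s=sense(); im=get_image(n); im['s']=s
    T=np.eye(4)
    if n=='wrist':
        T[:3,:3]=R.from_euler('xyz',s['orientation']).as_matrix(); T[:3,3]=s['eef_pos']
        im['wc']=T@np.array(im['tool_from_camera'])
    else: im['wc']=np.linalg.inv(np.array(im['extrinsics']))
    return im
def ray(im,uv):
    p=cv2.undistortPoints(np.array(uv,float).reshape(-1,1,2),np.array(im['camera_matrix']),np.array(im['dist'])).reshape(-1,2)
    d=np.c_[p,np.ones(len(p))]
    return im['wc'][:3,3],d@im['wc'][:3,:3].T
def onz(im,uv,z):
    o,d=ray(im,uv); return o+d*((z-o[2])/d[:,2])[:,None]
def cloud(im):
    h,w=im['depth'].shape; v,u=np.mgrid[:h,:w]
    o,d=ray(im,np.c_[u.ravel(),v.ravel()]); P=o+d*im['depth'].reshape(-1,1)
    P[im['depth'].ravel()==0]=np.nan
    return P.reshape(h,w,3)
def save(im,f): cv2.imwrite('pics/'+f,im['frame'][...,::-1])
E
python3 - <<'E'
from h import *
print(sense())
for n in ['scene','side','wrist']:
    im=grab(n); save(im,n+'0.png'); print(n,im['wc'].round(3).tolist())
a=[cv2.imread(f'pics/{n}0.png') for n in ['scene','side']]
cv2.imwrite('pics/both.png',np.vstack(a)[:, :])
E
```

```text
{'time_s': 0.0, 'joints': array([-0.10807522,  0.4777964 ,  0.02235941,  1.55642911, -0.01148227,
        1.10926479, -0.08310035]), 'qd': array([-1.53128254e-03, -1.68483543e-04,  2.61698879e-03, -3.69623562e-04,
       -1.49691835e-03,  5.49579862e-04,  7.76888472e-05]), 'joint_torque': array([-1.31144458e-03, -5.82851672e+01,  1.53386436e+00, -2.72606850e+01,
       -5.43364382e-02,  1.69422745e-02,  2.21527275e-04]), 'eef_pos': array([ 6.74435873e-01, -4.66385986e-05,  2.32693992e-01]), 'orientation': array([-1.48265596,  1.56902712, -3.05346517]), 'contact_force': array([-0.13221841,  0.48192919,  0.4018171 ]), 'moment': array([-0.04424044,  0.02164576, -0.01736439]), 'width': 0.9987633385742999}
scene [[-0.482, -0.503, 0.717, -0.332], [-0.876, 0.257, -0.408, 0.46], [0.021, -0.825, -0.564, 0.756], [0.0, 0.0, 0.0, 1.0]]
side [[0.965, -0.175, 0.193, 0.325], [-0.261, -0.656, 0.708, -0.823], [0.003, -0.734, -0.679, 0.835], [0.0, 0.0, 0.0, 1.0]]
wrist [[1.0, 0.0, -0.002, 0.674], [-0.0, -0.957, -0.291, 0.081], [-0.002, 0.291, -0.957, 0.383], [0.0, 0.0, 0.0, 1.0]]
```

View pics/scene0.png

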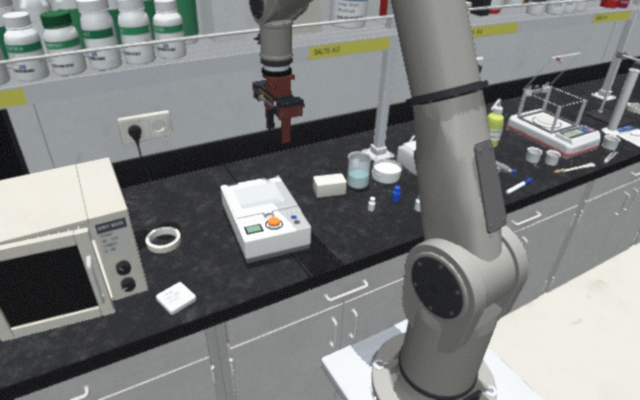

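View pics/side0.png

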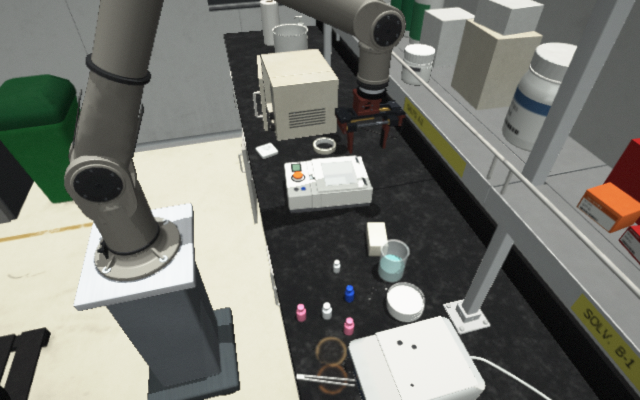

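The side view shows the balance at (328,182) and the orange key at (298,176). Candidates for the large weight are grey (336,267), grey (326,311), blue (349,294), pink (301,313) and pink (349,326). Only the two grey ones can be the weights, so I'll measure both.

```bash
python3 - <<'E'
from h import *
im=grab('side'); P=cloud(im)
for n,(u,v) in dict(gA=(336,267),gB=(326,311),blue=(349,294),pk1=(301,313),pk2=(349,326)).items():
    w=P[v-18:v+19,u-13:u+14].reshape(-1,3); 
    q=w[(w[:,2]>.012)]
    q=q[np.linalg.norm(q[:,:2]-np.nanmedian(q[:,:2],0),axis=1)<.03]
    t=q[q[:,2]>q[:,2].max()-.008]
    print(n,len(q),'zmax',np.percentile(q[:,2],[95,100]).round(4),'ext',np.ptp(q,axis=0).round(3),'top c',t.mean(0).round(4))
f=cv2.cvtColor(im['frame'],cv2.COLOR_RGB2HSV)
m=cv2.inRange(f,(8,150,150),(22,255,255)); m[:150]=0;m[200:]=0;m[:,:280]=0;m[:,320:]=0
v,u=np.nonzero(m); print('key',u.mean(),v.mean(),np.nanmean(P[m>0],0).round(4),np.nanpercentile(P[m>0][:,2],[5,50,95]).round(4))
box=P[150:215,275:380].reshape(-1,3); z=box[:,2]
t=box[(z>.07)&(z<.09)]; r=cv2.minAreaRect(t[:,:2].astype(np.float32)*1000); print('top',r,np.median(t[:,2]),cv2.boxPoints(r).round(0).tolist())
cv2.imwrite('pics/crop1.png',np.hstack([cv2.resize(im['frame'][245:345,285:370,::-1],None,fx=4.5,fy=4.5,interpolation=2),cv2.resize(im['frame'][140:220,275:380,::-1],(400,450),interpolation=2)]))
E
```

```text
gA 60 zmax [0.039  0.0403] ext [0.019 0.019 0.028] top c [ 0.5254 -0.2268  0.0379]
gB 117 zmax [0.0502 0.0506] ext [0.022 0.021 0.038] top c [ 0.4636 -0.35    0.0479]
blue 106 zmax [0.0499 0.0521] ext [0.022 0.021 0.039] top c [ 0.5307 -0.3183  0.0483]
pk1 119 zmax [0.0492 0.0509] ext [0.022 0.023 0.039] top c [ 0.4031 -0.3384  0.0478]
pk2 127 zmax [0.0492 0.0502] ext [0.023 0.02  0.038] top c [ 0.5031 -0.4024  0.0476]
key 297.25 174.4375 [0.4917 0.0994 0.0898] [0.08   0.0907 0.0932]
top ((584.0399169921875, 85.02444458007812), (174.44537353515625, 259.99591064453125), 83.01618957519531) 0.08232654930187522 [[444.0, 14.0], [702.0, -17.0], [724.0, 156.0], [466.0, 187.0]]
```

View pics/crop1.png

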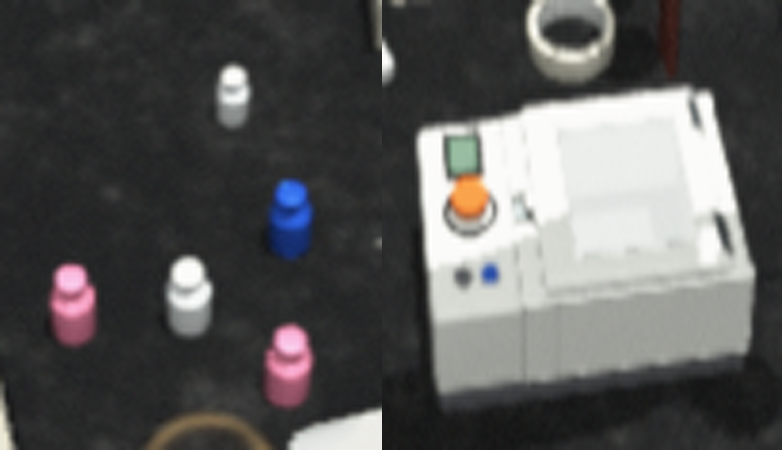

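The larger grey weight is at (326,311), 48 mm tall, at about (0.464,-0.350); the one at (336,267) is the small one, 40 mm tall. Next I'll refine the key height and position from the wrist and scene cameras.

```bash
python3 - <<'E'
from h import *
for n in ['wrist','scene']:
    im=grab(n); P=cloud(im); f=cv2.cvtColor(im['frame'],cv2.COLOR_RGB2HSV)
    m=cv2.inRange(f,(6,150,150),(22,255,255))
    c=(np.linalg.norm(P[...,:2]-[.492,.1],axis=2)<.04)&(m>0)
    print(n,c.sum())
    if c.sum():
        q=P[c]; print(np.percentile(q[:,2],[5,25,50,75,95]).round(4)); t=q[q[:,2]>np.percentile(q[:,2],95)-.004]; print(t.mean(0).round(4),t.min(0).round(4),t.max(0).round(4))
    z=P[...,2]; d=(np.linalg.norm(P[...,:2]-[.492,.1],axis=2)<.06)&(z>.07)&(z<.085); print('deck z',np.nanmedian(z[d]),d.sum())
s=sense(); print(R.from_euler('xyz',s['orientation']).as_matrix().round(3)); print(np.array(im['s']['joints']))
w=grab('wrist'); print(np.array(w['tool_from_camera']).round(3))
E
```

```text
wrist 1034
[0.0897 0.0906 0.0911 0.0917 0.0925]
[0.4939 0.0996 0.0911] [0.4787 0.0848 0.0886] [0.5091 0.1152 0.0934]
deck z 0.07780939841024243 10463
scene 65
[0.0872 0.0896 0.0906 0.0918 0.0932]
[0.4891 0.1016 0.0912] [0.476  0.0899 0.0893] [0.5021 0.1144 0.0935]
deck z 0.07777820242440503 957
[[-0.001  1.    -0.   ]
 [-0.    -0.    -1.   ]
 [-1.    -0.001  0.   ]]
[-0.10811687  0.4773925   0.02236225  1.55582669 -0.01147059  1.10929908
 -0.08314451]
[[-0.    -0.291  0.957 -0.151]
 [ 1.    -0.    -0.    -0.   ]
 [ 0.     0.957  0.291 -0.081]
 [ 0.     0.     0.     1.   ]]
```

```bash
python3 -m pendant '[[[0,-0.04,-0.02,-8,1],[0.01,-0.08,-0.045,-16,1],[0.02,-0.12,-0.07,-24,1],[0.04,-0.15,-0.085,-32,1],[0.05,-0.17,-0.095,-40,1],[0.06,-0.18,-0.0997,-48,1],[0.07,-0.1805,-0.0997,-56,1],[0.08,-0.1805,-0.0997,-64,1],[0.09,-0.1805,-0.0997,-72,1],[0.1,-0.1805,-0.0997,-80,1],[0.11,-0.1805,-0.0997,-83,1],[0.115,-0.1805,-0.0997,-83,1],[0.115,-0.1805,-0.0997,-83,1],[0.115,-0.1805,-0.0997,-83,1]]]' 20
python3 - <<'E'
from h import *
s=sense(); print(s['joints'].round(3)); print(R.from_euler('xyz',s['orientation']).as_matrix().round(3))
im=grab('wrist'); save(im,'w1.png'); P=cloud(im)
f=cv2.cvtColor(im['frame'],cv2.COLOR_RGB2HSV); m=cv2.inRange(f,(6,150,150),(22,255,255))>0
q=P[m]; q=q[np.linalg.norm(q[:,:2]-[.494,.1],axis=1)<.03]; print(len(q)); 
if len(q): print(np.percentile(q,[2,50,98],axis=0).round(4))
E
```

```text
time_s: 1.75
eef_pos: [0.4948, 0.0998, 0.119]
orientation: [0.305, 1.57, 0.182]
contact_force: [0.3, 0.5, -0.2]
width: 0.002
[-0.067  0.368 -0.307  2.045  0.16   0.75   0.975]
[[ 0.     0.123  0.992]
 [ 0.     0.992 -0.123]
 [-1.     0.     0.   ]]
857
[[0.4789 0.0862 0.0899]
 [0.4862 0.1004 0.0911]
 [0.4987 0.1135 0.0925]]
```

View pics/w1.png

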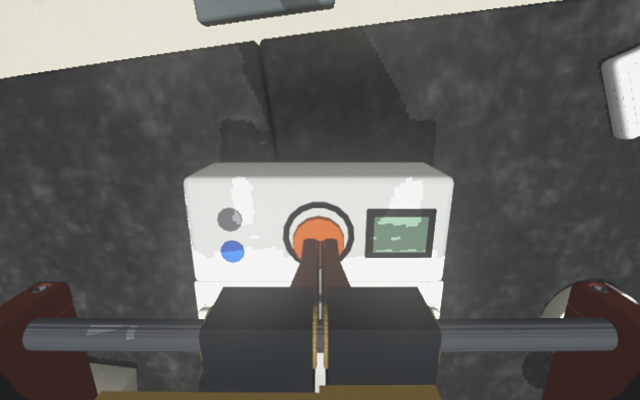

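The fingertips are centred over the cap at (319,245), with about 17 mm of gap left. Now I descend slowly.

```bash
python3 -m pendant '[[[0.005,0,0,0,1],[0.009,0,0,0,1],[0.012,0,0,0,1],[0.013,0,0,0,1],[0.014,0,0,0,1],[0.014,0,0,0,1]]]'; python3 -m pendant '[[[0.001,0,0,0,1],[0.002,0,0,0,1],[0.002,0,0,0,1]]]'; python3 -m pendant '[[[0.0005,0,0,0,1],[0.001,0,0,0,1],[0.001,0,0,0,1]]]'
```

```text
time_s: 2.4
eef_pos: [0.4945, 0.0997, 0.1046]
orientation: [-2.854, 1.571, -2.976]
contact_force: [-0.9, 0.4, 0.9]
width: 0.006
time_s: 2.7
eef_pos: [0.4946, 0.0998, 0.1027]
orientation: [0.332, 1.571, 0.21]
contact_force: [-0.1, 0.2, 1.1]
width: 0.003
time_s: 3.0
eef_pos: [0.4947, 0.0998, 0.1018]
orientation: [0.363, 1.57, 0.24]
contact_force: [1.4, -0.1, 2.1]
width: 0.007
```

```bash
cat > lid.py <<'E'
from h import *
P=cloud(grab('side')); z=P[...,2]
# balance frame
c,s=np.cos(-.1195),np.sin(-.1195); d=P[...,:2]-[.584,.085]; x=d[...,0]*c+d[...,1]*s; y=-d[...,0]*s+d[...,1]*c
m=(x>-.05)&(x<.17)&(abs(y)<.08)&(z<.3)
print('lid zmax',np.nanpercentile(z[m],99).round(3))
E
python3 -m pendant '[[[0.0005,0,0,0,1],[0.001,0,0,0,1],[0.001,0,0,0,1]]]'; python3 lid.py;  python3 -m pendant '[[[0.0005,0,0,0,1],[0.001,0,0,0,1],[0.001,0,0,0,1]]]'; python3 lid.py
```

```text
time_s: 3.3
eef_pos: [0.4947, 0.0997, 0.1007]
orientation: [0.379, 1.571, 0.257]
contact_force: [-0.1, -0.2, 2.2]
width: 0.006
lid zmax 0.088
time_s: 3.65
eef_pos: [0.4946, 0.0997, 0.0997]
orientation: [0.517, 1.571, 0.395]
contact_force: [0.4, -0.0, 1.9]
width: 0.003
lid zmax 0.088
```

```bash
for i in 1; do :; done; python3 -m pendant '[[[0.0005,0,0,0,1],[0.001,0,0,0,1],[0.001,0,0,0,1]]]'; python3 lid.py;  python3 -m pendant '[[[0.0005,0,0,0,1],[0.001,0,0,0,1],[0.001,0,0,0,1]]]'; python3 lid.py
```

```text
time_s: 4.0
eef_pos: [0.4946, 0.0997, 0.0987]
orientation: [0.449, 1.571, 0.327]
contact_force: [0.0, -0.6, 2.8]
width: 0.002
lid zmax 0.088
time_s: 4.35
eef_pos: [0.4946, 0.0997, 0.0977]
orientation: [0.38, 1.571, 0.258]
contact_force: [0.6, 0.3, 3.7]
width: 0.007
lid zmax 0.089
```

```bash
python3 -m pendant '[[[0.0005,0,0,0,1],[0.0005,0,0,0,1],[0.0005,0,0,0,1]]]'; python3 lid.py;  python3 -m pendant '[[[0.0005,0,0,0,1],[0.0005,0,0,0,1],[0.0005,0,0,0,1]]]'; python3 lid.py
```

```text
time_s: 4.7
eef_pos: [0.4946, 0.0997, 0.0972]
orientation: [0.458, 1.571, 0.336]
contact_force: [0.5, -0.4, 4.7]
width: 0.01
lid zmax 0.088
time_s: 5.05
eef_pos: [0.4946, 0.0997, 0.0967]
orientation: [0.472, 1.571, 0.35]
contact_force: [0.9, -1.0, 4.6]
width: 0.006
lid zmax 0.118
```

The catch let go at about 5 N. I'll lift off, move away in front of the lid's sweep, and go towards the large weight.

```bash
python3 -m pendant '[[[-0.01,0,0,0,1],[-0.03,0,0,0,1],[-0.055,0,0,0,1],[-0.075,0,0,0,1],[-0.08,-0.02,0,0,1],[-0.08,-0.06,0,0,1],[-0.08,-0.1,0,0,1],[-0.08,-0.14,0,0,1],[-0.08,-0.18,0,0,1],[-0.08,-0.22,0,0,1],[-0.08,-0.26,0,0,1],[-0.08,-0.3,0.01,0,0.1],[-0.08,-0.34,0.015,0,0.1],[-0.08,-0.38,0.02,0,0.1],[-0.08,-0.41,0.025,0,0.1],[-0.08,-0.44,0.025,0,0.1],[-0.08,-0.45,0.025,0,0.1],[-0.08,-0.45,0.025,0,0.1],[-0.08,-0.45,0.025,0,0.1]]]' 15
python3 lid.py; python3 - <<'E'
from h import *
s=sense(); print(s['joints'].round(3)); print(R.from_euler('xyz',s['orientation']).as_matrix().round(3))
im=grab('wrist'); save(im,'w2.png'); P=cloud(im); z=P[...,2]
sd=grab('side'); save(sd,'s2.png')
m=(np.linalg.norm(P[...,:2]-[.464,-.35],axis=2)<.025)&(z>.042)&(z<.056); q=P[m]; print(m.sum(),q.mean(0),np.percentile(q,[3,97],axis=0).round(4)); v,u=np.nonzero(m); print(u.mean(),v.mean())
E
```

```text
time_s: 7.0
eef_pos: [0.4646, -0.3481, 0.1765]
orientation: [1.985, 1.569, 1.864]
contact_force: [-0.4, 0.7, 0.6]
width: 0.451
lid zmax 0.226
[ 0.61   0.387 -0.095  1.837  0.043  0.92   1.947]
[[-0.     0.12   0.993]
 [ 0.001  0.993 -0.12 ]
 [-1.     0.001 -0.   ]]
258 [ 0.46227798 -0.34914116  0.0465676 ] [[ 0.4554 -0.3561  0.0434]
 [ 0.4696 -0.3422  0.0481]]
317.15503875968994 196.46124031007753
```

View pics/w2.png

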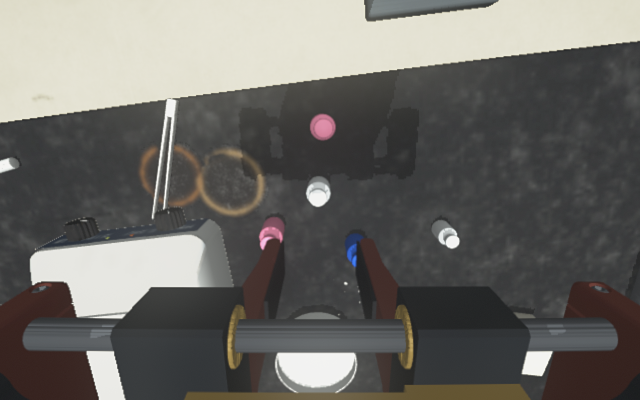

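View pics/s2.png

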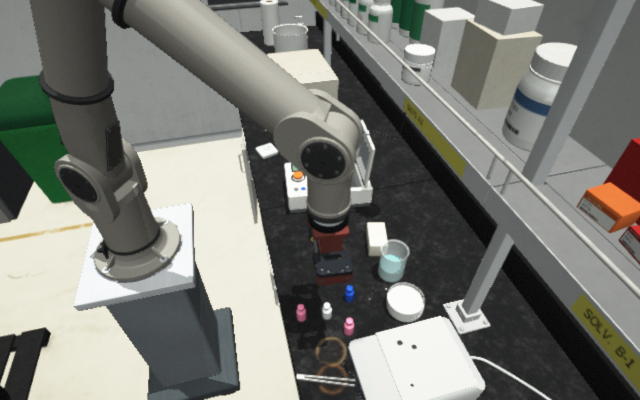

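The wrist view shows the steel weight at (318,190), nearly under the jaw centre, with clear space either side along the jaw axis. The side view shows the lid open at (367,150). I'll check the gripper body's clearance to the white device before going down.

```bash
python3 - <<'E'
from h import *
for n in ['side','wrist']:
    P=cloud(grab(n)).reshape(-1,3); d=P[:,:2]-[.4625,-.3492]; y=d@[.12,.993]; z=d@[.993,-.12]
    m=(abs(y)<.11)&(abs(z)<.055)&(P[:,2]<.12)&(P[:,2]>.055); print(n,m.sum(), P[m].mean(0) if m.any() else '')
    m=(abs(y)<.2)&(abs(z)<.2)&(P[:,2]<.13)&(P[:,2]>.06)
    if m.any(): print('dev',np.percentile(P[m],[1,50,99],axis=0).round(3), z[m].min())
E
python3 -m pendant '[[[0.03,-0.001,-0.002,0,0.1],[0.06,-0.0014,-0.002,0,0.1],[0.09,-0.0014,-0.002,0,0.1],[0.115,-0.0014,-0.002,0,0.1],[0.13,-0.0014,-0.002,0,0.1],[0.14,-0.0014,-0.002,0,0.1],[0.147,-0.0014,-0.002,0,0.1],[0.15,-0.0014,-0.002,0,0.1],[0.15,-0.0014,-0.002,0,0.1]]]'
python3 - <<'E'
from h import *
im=grab('wrist'); save(im,'w3.png')
E
```

```text
side 25 [ 0.49459829 -0.46029824  0.06500219]
dev [[ 0.481 -0.566  0.061]
 [ 0.568 -0.511  0.082]
 [ 0.667 -0.237  0.092]] 0.03224769202354378
wrist 394 [ 0.49468148 -0.45864388  0.06332032]
dev [[ 0.48  -0.567  0.06 ]
 [ 0.505 -0.513  0.074]
 [ 0.624 -0.455  0.084]] 0.030791666912475625
time_s: 8.15
eef_pos: [0.4627, -0.3513, 0.027]
orientation: [-0.416, 1.57, -0.538]
contact_force: [-0.5, 0.4, 1.0]
width: 0.444
```

View pics/w3.png

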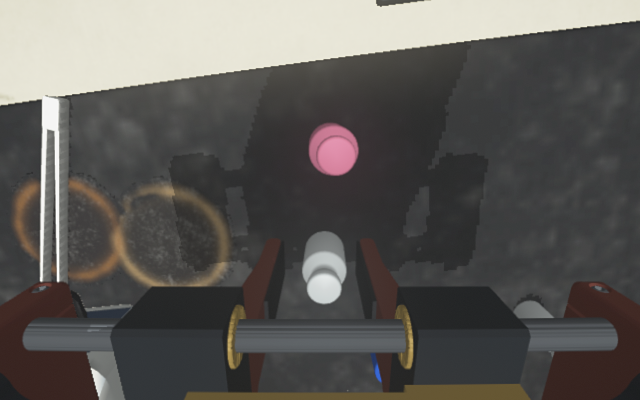

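The weight at (324,270) is between the fingers at columns 265 and 375. Closing gently, then lifting.

```bash
python3 -m pendant '[[[0,0.001,0,0,0.3],[0,0.001,0,0,0.45],[0,0.001,0,0,0.6],[0,0.001,0,0,0.8],[0,0.001,0,0,1],[0,0.001,0,0,1],[0,0.001,0,0,1],[0,0.001,0,0,1]]]' 15
python3 -m pendant '[[[-0.005,0.001,0,0,1],[-0.02,0.001,0,0,1],[-0.05,0.001,0,0,1],[-0.08,0.001,0,0,1],[-0.11,0.001,0,0,1],[-0.14,0.001,0,0,1],[-0.17,0.001,0,0,1],[-0.19,0.001,0,0,1],[-0.19,0.001,0,0,1]]]'
python3 - <<'E'
from h import *
# side view: seat & weight
im=grab('side'); P=cloud(im); save(im,'s3.png')
w=grab('wrist'); Q=cloud(w); save(w,'w4.png')
s=w['s']; d=Q-s['eef_pos']; m=(np.linalg.norm(d[...,:2],axis=2)<.03)&(abs(d[...,2])<.06); q=d[m]
m2=m&(w['frame'].min(2)>110); print(m2.sum(), np.percentile(d[m2],[3,50,97],axis=0).round(4) if m2.any() else '')
E
```

```text
time_s: 9.0
eef_pos: [0.4628, -0.3502, 0.0271]
orientation: [-0.261, 1.57, -0.383]
contact_force: [-0.4, 1.9, 5.5]
width: 0.248
time_s: 9.9
eef_pos: [0.4639, -0.3502, 0.2205]
orientation: [-0.461, 1.564, -0.583]
contact_force: [0.9, 0.1, -1.7]
width: 0.253
2407 [[-0.0102 -0.0081 -0.0202]
 [-0.0049  0.0014  0.0052]
 [ 0.0061  0.0106  0.0206]]
```

View pics/w4.png

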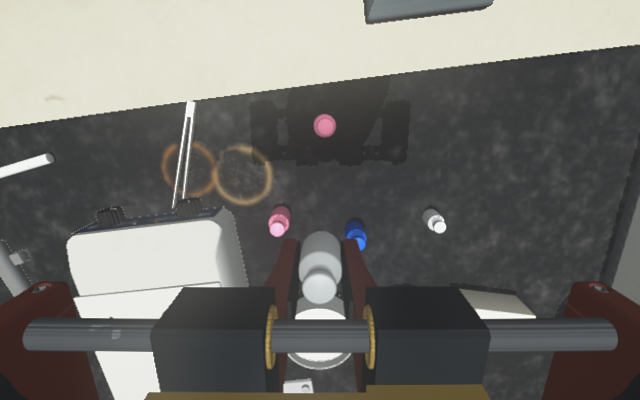

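Grip holds: width 22 mm, and the weight hangs upright at (320,270). Now I go above the chamber, staying forward of the lid, to find the seat.

```bash
python3 -m pendant '[[[0,0.02,0,0,1],[0,0.05,0,0,1],[0,0.09,0,0,1],[0,0.13,0,0,1],[0,0.17,0,0,1],[0,0.21,0.01,0,1],[0,0.25,0.02,0,1],[0,0.29,0.03,0,1],[0,0.33,0.04,0,1],[0,0.37,0.06,0,1],[0,0.40,0.07,0,1],[0,0.42,0.08,0,1],[0,0.435,0.09,0,1],[0,0.4466,0.1,0,1],[0,0.4466,0.102,0,1],[0,0.4466,0.102,0,1]]]'
python3 lid.py; python3 - <<'E'
from h import *
w=grab('wrist'); Q=cloud(w); save(w,'w5.png'); s=w['s']; print(s['joints'].round(3),s['eef_pos'],R.from_euler('xyz',s['orientation']).as_matrix().round(4).tolist())
d=Q-s['eef_pos']; m=(np.linalg.norm(d[...,:2],axis=2)<.03)&(d[...,2]>.017)&(d[...,2]<.024)&(w['frame'].min(2)>90); print('knob',m.sum(),np.percentile(d[m],[3,50,97],axis=0).round(4))
m=(abs(Q[...,2]-.025)<.003)&(np.linalg.norm(Q[...,:2]-[.62,.08],axis=2)<.1); print('floor pts',m.sum(),np.percentile(Q[m],[3,50,97],axis=0).round(4))
E
```

```text
time_s: 11.6
eef_pos: [0.6174, 0.081, 0.2151]
orientation: [-2.764, 1.568, -2.886]
contact_force: [-0.6, -0.7, -0.4]
width: 0.257
lid zmax 0.295
[-0.017  0.426 -0.284  1.688  0.134  1.049  1.104] [0.61732553 0.0805972  0.21543325] [[-0.0023, 0.1226, 0.9924], [-0.0009, 0.9925, -0.1226], [-1.0, -0.0012, -0.0022]]
knob 902 [[-0.0072 -0.0069  0.0176]
 [-0.0006  0.0001  0.0196]
 [ 0.0071  0.0071  0.0209]]
floor pts 2933 [[0.5439 0.0121 0.022 ]
 [0.6139 0.0848 0.0226]
 [0.685  0.1559 0.0267]]
```

View pics/w5.png

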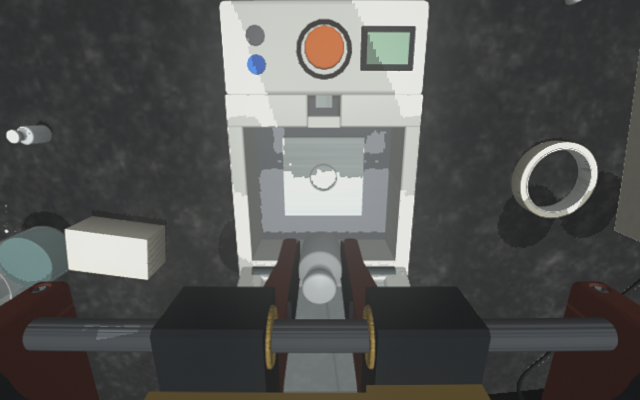

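The seat circle is at about (323,177), clearly visible. I'll fit it precisely.

```bash
python3 - <<'E'
from h import *
w=grab('wrist'); s=w['s']
# local orthophoto of pan-top plane z=.031, 0.25mm/px
x=np.arange(-.03,.03,.00025); c0=onz(w,[(323,177)],.031)[0]; print('c0',c0)
gx,gy=np.meshgrid(x,x); W=np.stack([c0[0]+gx,c0[1]+gy,np.full_like(gx,.031)],-1).reshape(-1,3)
cw=np.linalg.inv(w['wc']); rv=cv2.Rodrigues(cw[:3,:3])[0]
uv=cv2.projectPoints(W,rv,cw[:3,3],np.array(w['camera_matrix']),np.array(w['dist']))[0].reshape(*gx.shape,2).astype(np.float32)
o=cv2.remap(w['frame'],uv[...,0],uv[...,1],cv2.INTER_CUBIC); g=cv2.cvtColor(o,cv2.COLOR_RGB2GRAY)
H=cv2.HoughCircles(cv2.GaussianBlur(g,(0,0),3),cv2.HOUGH_GRADIENT,1,20,param1=60,param2=15,minRadius=40,maxRadius=70)
if H is not None:
  for h in H[0][:4]: print(h, c0[:2]+(h[:2]-120)*.00025, 'r mm',h[2]*.25)
d=cv2.cvtColor(o,cv2.COLOR_RGB2BGR)
if H is not None: cv2.circle(d,tuple(int(i) for i in H[0][0][:2]),int(H[0][0][2]),(0,0,255),1)
cv2.imwrite('pics/seat.png',cv2.resize(np.hstack([o[...,::-1],d]),None,fx=1.6,fy=1.6))
E
```

```text
c0 [0.60902753 0.08517808 0.031     ]
[116.5 120.5  60.1] [0.60815253 0.08530308] r mm 15.025
```

View pics/seat.png

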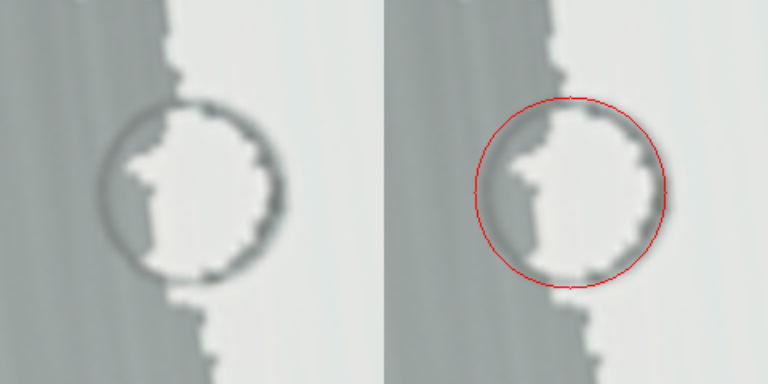

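The ring centre is at (0.609,0.085). I'll descend to about 35 mm above the pan and recheck.

```bash
python3 -m pendant '[[[0,0.0033,-0.0089,0,1],[0.01,0.0033,-0.0089,0,1],[0.03,0.0033,-0.0089,0,1],[0.055,0.0033,-0.0089,0,1],[0.08,0.0033,-0.0089,0,1],[0.1,0.0033,-0.0089,0,1],[0.115,0.0033,-0.0089,0,1],[0.12,0.0033,-0.0089,0,1],[0.12,0.0033,-0.0089,0,1],[0.12,0.0033,-0.0089,0,1]]]'
python3 - <<'E'
from h import *
w=grab('wrist'); Q=cloud(w); save(w,'w6.png'); s=w['s']; print(s['eef_pos'],R.from_euler('xyz',s['orientation']).as_matrix().round(4).tolist())
d=Q-s['eef_pos']; m=(np.linalg.norm(d[...,:2],axis=2)<.03)&(d[...,2]>.017)&(d[...,2]<.024)&(w['frame'].min(2)>90); print('knob',m.sum(),np.percentile(d[m],[3,50,97],axis=0).round(4))
cv2.imwrite('pics/w6c.png',cv2.resize(w['frame'][100:320,220:420,::-1],None,fx=2.7,fy=2.7,interpolation=2))
E
```

```text
time_s: 12.75
eef_pos: [0.6104, 0.0862, 0.0975]
orientation: [0.342, 1.569, 0.22]
contact_force: [-0.6, -0.5, -0.3]
width: 0.247
[0.61042522 0.08622676 0.09751172] [[0.0014, 0.1219, 0.9925], [0.0003, 0.9925, -0.1219], [-1.0, 0.0005, 0.0014]]
knob 912 [[-0.0075 -0.0071  0.0176]
 [-0.0009  0.0001  0.0196]
 [ 0.007   0.0072  0.021 ]]
```

View pics/w6c.png

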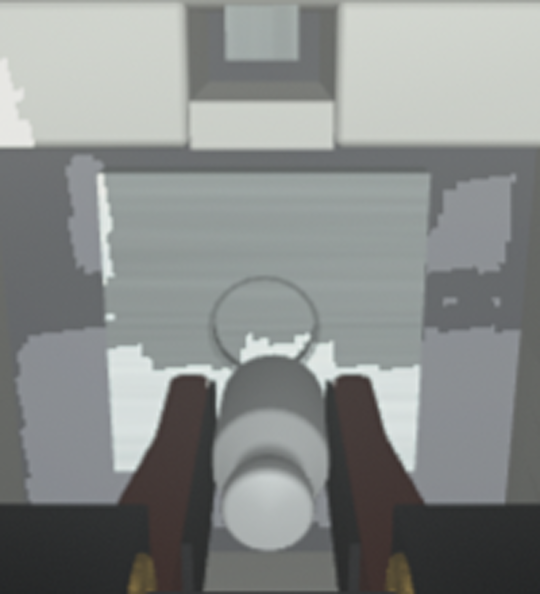

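Ring visible with edges at crop (211,322), (318,322) and (264,277), just ahead of the weight. I'll cast those onto the pan plane.

```bash
python3 - <<'E'
from h import *
w=grab('wrist'); s=w['s']; M=R.from_euler('xyz',s['orientation']).as_matrix()
pts=np.array([(211,322),(318,322),(264,277),(225,293),(303,293),(222,352)])/2.7+[220,100]
p=onz(w,pts-0.3,.031); A=np.c_[2*p[:,:2],np.ones(len(p))]; b=(p[:,:2]**2).sum(1); c=np.linalg.lstsq(A,b,rcond=None)[0]
print('center',c[:2],'r',np.sqrt(c[2]+c[0]**2+c[1]**2)); print(np.linalg.norm(p[:,:2]-c[:2],axis=1))
# knob top center by ray at its height
k=onz(w,[np.array((268,510))/2.7+[220,100]-.3],s['eef_pos'][2]+.0205)[0]; print('knob',k,s['eef_pos'])
e=np.r_[c[:2]-s['eef_pos'][:2],0]; print('tool shift to seat',M.T@e, 'from knob', M.T@np.r_[c[:2]-k[:2],0])
E
```

```text
center [0.60868191 0.08566035] r 0.01391285764073489
[0.01428657 0.01417665 0.01373405 0.0139838  0.01373376 0.01354752]
knob [0.61029463 0.08658869 0.11824964] [0.6105997  0.08627077 0.09774964]
tool shift to seat [-3.92245503e-06 -8.39642321e-04 -1.82907850e-03] from knob [-3.46327602e-06 -1.11800340e-03 -1.48753320e-03]
```

```bash
python3 -m pendant '[[[0.005,-0.0009,-0.0016,0,1],[0.015,-0.0009,-0.0016,0,1],[0.024,-0.0009,-0.0016,0,1],[0.03,-0.0009,-0.0016,0,1],[0.034,-0.0009,-0.0016,0,1],[0.036,-0.0009,-0.0016,0,1],[0.036,-0.0009,-0.0016,0,1]]]'
python3 - <<'E'
from h import *
w=grab('wrist'); s=w['s']; print(s['eef_pos'],R.from_euler('xyz',s['orientation']).as_matrix().round(4).tolist())
cv2.imwrite('pics/w7c.png',cv2.resize(w['frame'][150:330,230:410,::-1],None,fx=3,fy=3,interpolation=2))
E
```

```text
time_s: 13.55
eef_pos: [0.608, 0.0854, 0.0603]
orientation: [-2.9, 1.57, -3.022]
contact_force: [-0.4, -0.5, -0.9]
width: 0.249
[0.60799602 0.08537802 0.06032139] [[-0.0005, 0.1218, 0.9926], [-0.0001, 0.9926, -0.1218], [-1.0, -0.0001, -0.0005]]
```

View pics/w7c.png

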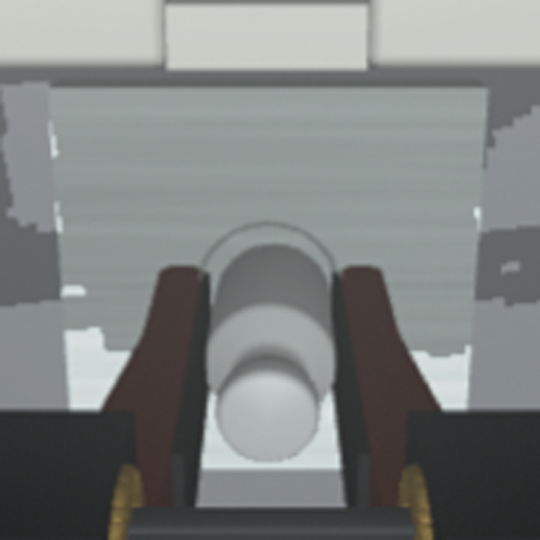

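```bash
python3 - <<'E'
from h import *
w=grab('wrist'); s=w['s']; M=R.from_euler('xyz',s['orientation']).as_matrix()
f=lambda px,z:(onz(w,np.array(px)/3+[230,150]-.3,z)-s['eef_pos'])@M
print('ring',f([(269,222),(203,265),(336,265),(225,239),(313,239)],.031).round(4))
zb=s['eef_pos'][2]-.027
print('base edge',f([(272,243),(217,285),(331,285)],zb).round(4))
print('body top edge/knob',f([(268,410)],s['eef_pos'][2]+.0205).round(4))
E
```

```text
ring [[ 0.0296  0.0004 -0.0134]
 [ 0.0296 -0.0129 -0.0042]
 [ 0.0296  0.0139 -0.0042]
 [ 0.0296 -0.0084 -0.0098]
 [ 0.0296  0.0092 -0.0098]]
base edge [[ 0.027   0.001  -0.01  ]
 [ 0.027  -0.01   -0.001 ]
 [ 0.027   0.0128 -0.001 ]]
body top edge/knob [[-0.0205  0.0003 -0.0015]]
```

Weight and seat agree within about 1 mm. I'll lower it slowly with force checks.

```bash
python3 -m pendant '[[[0.001,0,0,0,1],[0.002,0,0,0,1],[0.003,0,0,0,1],[0.004,0,0,0,1],[0.004,0,0,0,1]]]';python3 -m pendant '[[[0.0007,0,0,0,1],[0.0015,0,0,0,1],[0.0015,0,0,0,1]]]'; python3 -m pendant '[[[0.0005,0,0,0,1],[0.001,0,0,0,1],[0.001,0,0,0,1]]]'
```

```text
time_s: 14.15
eef_pos: [0.608, 0.0853, 0.0565]
orientation: [-2.821, 1.571, -2.943]
contact_force: [0.7, -0.3, -1.0]
width: 0.249
time_s: 14.45
eef_pos: [0.608, 0.0854, 0.055]
orientation: [-2.812, 1.571, -2.934]
contact_force: [-0.5, 0.4, -0.6]
width: 0.248
time_s: 14.75
eef_pos: [0.6081, 0.0853, 0.0541]
orientation: [-3.098, 1.571, 3.063]
contact_force: [-0.0, -0.3, -0.6]
width: 0.251
```

```bash
python3 -m pendant '[[[0.0005,0,0,0,1],[0.001,0,0,0,1],[0.001,0,0,0,1]]]';python3 -m pendant '[[[0.0003,0,0,0,1],[0.0005,0,0,0,1],[0.0005,0,0,0,1]]]'
```

```text
time_s: 15.05
eef_pos: [0.6081, 0.0854, 0.0531]
orientation: [-3.136, 1.571, 3.025]
contact_force: [-0.8, -0.3, -1.6]
width: 0.249
time_s: 15.35
eef_pos: [0.6081, 0.0854, 0.0526]
orientation: [2.238, 1.571, 2.116]
contact_force: [-0.1, 0.6, -1.2]
width: 0.25
```

```bash
python3 -m pendant '[[[0.0003,0,0,0,1],[0.0005,0,0,0,1],[0.0005,0,0,0,1]]]';python3 -m pendant '[[[0.0003,0,0,0,1],[0.0005,0,0,0,1],[0.0005,0,0,0,1]]]'
```

```text
time_s: 15.65
eef_pos: [0.6081, 0.0854, 0.0522]
orientation: [0.163, 1.571, 0.041]
contact_force: [0.1, 0.7, -0.5]
width: 0.252
time_s: 15.95
eef_pos: [0.6083, 0.0854, 0.0521]
orientation: [0.116, 1.57, -0.006]
contact_force: [-1.8, -0.6, 5.1]
width: 0.247
```

It touches the floor at the expected height with about 5 N. Releasing and retreating straight up.

```bash
python3 -m pendant '[[[-0.0003,0,0,0,0.45],[-0.0003,0,0,0,0.4],[-0.0003,0,0,0,0.3],[-0.0003,0,0,0,0.2],[-0.0003,0,0,0,0.1],[-0.0003,0,0,0,0.1],[-0.0003,0,0,0,0.1]]]'; python3 -m pendant '[[[-0.004,0,0,0,0.1],[-0.015,0,0,0,0.1],[-0.035,0,0,0,0.1],[-0.06,0,0,0,0.1],[-0.09,0,0,0,0.1],[-0.12,0,0,0,0.1],[-0.15,0,0,0,0.1],[-0.16,0,0,0,0.1],[-0.16,0,0,0,0.1],[-0.16,0,0,0,0.1]]]'
python3 lid.py; python3 - <<'E'
from h import *
w=grab('wrist'); s=w['s']; Q=cloud(w); b=np.linalg.norm(Q[...,:2]-[.6085,.0855],axis=2)<.03
m=b&(Q[...,2]>.068)&(Q[...,2]<.08); print('knob',m.sum(),np.percentile(Q[m],[3,50,97],axis=0).round(4))
m=b&(Q[...,2]>.045)&(Q[...,2]<.064); print('shoulder',m.sum(),np.percentile(Q[m],[3,50,97],axis=0).round(4))
cv2.imwrite('pics/w8c.png',cv2.resize(w['frame'][60:330,200:440,::-1],None,fx=2.2,fy=2.2,interpolation=2))
E
```

```text
time_s: 16.65
eef_pos: [0.6081, 0.0854, 0.0519]
orientation: [2.867, 1.571, 2.745]
contact_force: [0.9, -0.5, -0.4]
width: 0.453
time_s: 17.65
eef_pos: [0.6075, 0.0852, 0.2111]
orientation: [-2.73, 1.57, -2.853]
contact_force: [0.3, -0.7, -0.2]
width: 0.452
lid zmax 0.298
knob 236 [[0.6008 0.0785 0.0693]
 [0.6074 0.0855 0.0718]
 [0.6151 0.0924 0.0732]]
shoulder 217 [[0.5975 0.0751 0.0472]
 [0.6021 0.0868 0.0553]
 [0.6137 0.0961 0.0585]]
```

The knob top is at 0.073, so the base is at 0.025, on the seat floor and centred. One last lid and rest check by depth, then hand in.

```bash
python3 -m pendant '[[[0,0,0,0,0.1],[0,0,0,0,0.1],[0,0,0,0,0.1]]]'; python3 - <<'E'
from h import *
for n in ['side','scene']:
    P=cloud(grab(n)).reshape(-1,3); c,s=np.cos(-.1195),np.sin(-.1195); d=P[:,:2]-[.584,.085]; x=d[:,0]*c+d[:,1]*s; y=-d[:,0]*s+d[:,1]*c; z=P[:,2]
    m=(x>.095)&(x<.175)&(abs(y)<.085)&(z>.09)&(z<.24)
    if m.sum()>20:
        k=np.polyfit(z[m],x[m],1)[0]; print(n,m.sum(),'lid tilt',np.pi/2+np.arctan(k),z[m].max())
from bench import ticket
print(ticket.hand_in())
E
```

```text
time_s: 18.05
eef_pos: [0.6079, 0.0854, 0.2114]
orientation: [-2.927, 1.57, -3.049]
contact_force: [0.8, 0.1, -0.0]
width: 0.449
side 1050 lid tilt 1.892055024952533 0.23056560081346844
scene 2336 lid tilt 1.891872508446861 0.21494557287703153
the job is handed in; nothing more can be done
None
```

The job is handed in at 18 s of the 56 s allowed: the lid is open and the larger check weight stands in the seat. No verdict came back, so what follows is from my own checks.

- **Key and lid:** I pressed the key in steps of 0.5 to 1 mm. The catch let go at about 4.7 N, and the lid swung open by itself. The last depth check put its tilt at 1.89 rad from both fixed cameras.
- **Weight:** I picked up the larger grey weight (48 mm tall) and lowered it into the seat, touching down at about 5 N. After release its knob top was at 73 mm height, so the base sits on the 25 mm seat floor. It is centred within about 1 mm.
- **Grip:** I held the weight by its body, not the knob. It stayed upright and did not slip.
- **Not checked:** the picture limit stopped me viewing the final close-up, so the final placing rests on depth readings only. I did not re-measure the other bench items at the end. The force readings showed no unexpected contact.

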